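# Lock a reagent cartridge in its dock

### The job

Push the sliding fence of the cartridge dock gently along until it holds the reagent cartridge snug against the fixed end stop. Then lock the fence: turn its wing knob clockwise (seen from above) until the resistance rises sharply, and from there give it one eighth of a turn more, no further. Let go and leave the other things on the bench alone.

Things in the scene. Friction and masses are not known exactly. Their poses are not given: they have to be found in the camera images.
- dock: Fixed aluminium dock: bed 340 x 112 mm (x by y), 12 mm thick, with 8 mm high side lips (inner faces at y = +-47 mm). Origin at the centre of its underside, x along the bed towards the end stop, z up. The end stop stands across the +x end: inner face at x = +140 mm, 20 mm thick, top 58 mm above the bench, with a round fixed black cap (26 mm) on it.
- fence: Grey sliding fence on the bed, 90 mm wide; its block is 32 mm and its face plate 48 mm high. Origin on the lock knob's axis at the bed's top (12 mm above the bench), axes as the dock's. Slides along the dock's x (dock x of the origin -120 to +80 mm) with about 4 N of friction. Its flat pushing face is 30 mm ahead of the origin (+x).
- fence_face (a point): Point on the fence's pushing face, mid-width, 20 mm above the bed; axes as the dock's. With the cartridge snug it lies at dock x = +60 mm.
- knob_grip (a point): Grip point of the fence's black wing knob, on its vertical axis, 101 mm above the bench. The wing is an upright bar 44 mm long (point x), 14 mm thick (point y), 76 to 108 mm above the bench. Clockwise from above it spins easily (0.02 N m) for 0.4 to 2.1 rad, then bites: 0.26 N m at once, plus 0.2 N m per rad. The bite's angle differs each time. Stays where left.
- brake_shoe (a point): Steel shoe inside the fence on the knob's axis, 6 mm above the fence's origin. It moves down 0.2 mm per rad of knob turn past the bite, not before, and does not come back up (too little to measure with these readings: go by the feel of the knob). 1/8 turn = 0.157 mm.
- cartridge: White reagent cartridge with grey top and four steel dots, loose on the dock's bed between fence and end stop: 80 mm along the dock's x, 88 mm across, 45 mm high, about 0.18 kg (varies). Origin at the centre of its underside. It starts 8 to 30 mm short of the end stop; against the stop its origin is at dock x = +100 mm.
- spare: Smaller spare cartridge, 60 x 50 x 45 mm, on the bench beside the dock; leave alone. Origin centre of underside.
- jar: Small jar, 40 mm across, 50 mm high, beside the dock; leave alone.
- tip_box: Plain pale box, 110 x 70 x 50 mm beside the dock; leave alone.
- bottle: Bottle 60 mm across, 150 mm high; leave alone.
- rack: White tube rack 80 x 200 mm, 95 mm high with its tubes; leave alone.
There are look-alikes about, which are no part of the job. What is shaped like the cartridge but purple or yellow is not meant.

How it is judged:
By the outcome, as a careful person would: the job done as asked, in the order asked, and still so for the second after the job is handed in, with the robot touching nothing.
It also fails if it takes over 67 s, if anything falls off the work surface, if the arm or the gripper's body presses on something with over 40 N, if the wrist force passes 120 N, or if a joint passes its speed limit or range.

### The arm

A 6-joint arm with a two-finger parallel gripper is mounted at the origin on the work surface. World frame = base frame: x ahead of the robot, y to its left, z up, the work surface at z = 0. Lengths are in m, angles in rad, forces in N, time in s.
With the tool pointing down it reaches from about 0.25 to 0.725 m from the base axis. Payload 4 kg.
Tool frame: the origin (TCP) lies midway between the tips of the shut fingers; the grasp point (between the pads) lies 19 mm behind it; z points along the fingers, y is the line along which they close (so a half turn about z gives the same grasp; the last joint's range is limited). The gripper opens to 85 mm and grips with 20 to 120 N. Pads are 22 mm wide; open, the fingers measure 114 mm over their backs; the gripper's body (76 mm by 85 mm) begins 54 mm behind the grasp point. The pads swing forward as they close: fully open they stand 13 mm farther back than shut.
Start: joints at [1.195, 0.241, 0.005, 1.335, 0, 1.571], TCP at [0.184, 0.465, 0.231] pointing down, gripper open.
Joint ranges: [-2.72, 2.72], [-1.05, 1.87], [-1.09, 1.28], [-1.99, 2.15], [-1.42, 1.44], [-3.14, 3.14]. Speed limits (rad/s): [2.79, 2.79, 3.14, 3.14, 3.14, 3.14].

### API

Orientations are given as a unit quaternion [x, y, z, w].
In Python, from workcell import bot gives the robot as it stands. The module is installed in compiled form; this text tells all that it offers.
- The arm moves only by the tool jog_arm, never from a script. Its argument "deltas" is a list of rows, each an object with "fingers": the opening, from 0 (shut) to 1 (fully open); "delta_pos": the shift along the tool's x, y, z normalised to -1 to 1, where 1 is 300 mm, a list of three; "yaw": the turn about the tool's z normalised to -1 to 1, where 1 is pi/4 rad. A call has 1 to 12 rows; each row is the pose to reach, as a shift and turn from the pose commanded when the call began, along the tool's axes at that moment; what a row does not reach only later rows make up. A row lasts 1/10 s, in which the tool goes at most 50 mm and 8.59 degrees, less where a joint would pass 70% of its speed; a pose out of reach is approached as far as the arm can. A call with a number of a shift or a turn outside -1 to 1 is refused whole. A call with a gripper value outside its range is refused whole. The fingers move at their own pace and stop on an object; the grip force is fixed at half the most. Time passes only in rows, so rows that repeat a pose let the fingers close. It gives the time, the measured TCP pose, the force, the opening and the grip force at its end, in the units of the state.
- bot.get_obs(): the state, without advancing time (a new reading comes with each control period).
- bot.camera(name): name is "scene" or "side" or "wrist"; returns a dict with "image" (480x640x3 uint8, red, green, blue), "range_z" (480x640 float32, m along the optical axis (not along the pixel's ray), 0 where there is no reading), "fx", "fy", "cx", "cy" (pixels), "rvec" (rotation vector, rad) and "tvec" (3), from world to camera coordinates, as OpenCV has them. Camera axes: x right, y down, z forward; pixel columns grow to the right and rows downward; lengths in m; the calibration is good to about 2 mm. A picture is of the moment at which its call begins.
- bot.job_done(): hands the job in; it is judged then, once.
The state is a dict: "clock": time; "joint_pos": joint angles; "joint_vel": joint speeds; "tau": joint torques, N m; "eef_pos": TCP position; "tool_rot": TCP orientation; "ft_force": force on the tool from outside, world axes, zero at the start; "ft_torque": the same for the moment, N m; "grip_width": finger opening in m; "grasp_force": force on a finger pad.
Only numpy, scipy, OpenCV 4.12 (cv2) and the standard library are available. Lean on these libraries where they do the work, as an engineer would, in place of code of your own. Each camera call takes 0.05 s, during which the arm holds its last target. There are 200 camera calls.

## Working session

There is one attempt and no reset: what is moved stays moved. The work goes in short steps, Python scripts to look and compute and a tool call to move; the robot and the scene stay as the last step left them, time stands still between calls to the robot, and variables do not carry over. Pictures are saved under pics/ and viewed, at most 10 in all, crops included, and the job is handed in when it is done.

Besides the shell and the picture viewer there is one more tool, called after "Request:" as a command line: name --argument value ..., lists and objects as JSON in quotes. jog_arm: Moves the arm, as the interface text tells. Scaled input: -1 to 1 covers 300 mm each way for a shift and pi/4 rad each way for a turn. Its arguments: {"type":"object","properties":{"deltas":{"type":"array","items":{"type":"object","properties":{"fingers":{"type":"number"},"delta_pos":{"type":"array","items":{"type":"number"}},"yaw":{"type":"number"}}}}},"required":["deltas"]}

```bash
mkdir -p pics; cat > h.py <<'E'
import numpy as np,cv2
from workcell import bot
def cam(n):
    c=bot.camera(n);R=cv2.Rodrigues(np.array(c["rvec"],float))[0];t=np.array(c["tvec"],float).ravel()
    z=c["range_z"];v,u=np.mgrid[:480,:640]
    P=np.stack([(u-c["cx"])/c["fx"]*z,(v-c["cy"])/c["fy"]*z,z],-1)
    W=(P-t)@R
    W[z==0]=np.nan
    return c["image"],W,c
def save(n,im): cv2.imwrite(f"pics/{n}.png",cv2.cvtColor(im,cv2.COLOR_RGB2BGR))
E
python3 - <<'E'
from h import *
a,W,c=cam("scene");save("scene",a);np.save("scene.npy",W)
b,W,c=cam("side");save("side",b);np.save("side.npy",W)
o=bot.get_obs();print(o)
E
```

```text
{'clock': 0.1, 'joint_pos': array([ 1.19498904e+00,  2.41341919e-01,  3.86380528e-03,  1.33518473e+00,
       -1.52076060e-05,  1.57079777e+00]), 'joint_vel': array([ 5.95943543e-04, -1.85608998e-03,  1.72921851e-03, -1.59739532e-05,
        9.46807041e-04,  6.81602929e-04]), 'tau': array([-6.49386529e-04, -3.73137367e+01,  2.53010148e+01,  1.08227230e-02,
       -7.76899287e-05,  4.76601414e-06]), 'eef_pos': array([0.18331158, 0.46458579, 0.23050168]), 'tool_rot': array([ 1.86800469e-01,  9.82397432e-01, -9.18250762e-04, -1.66861733e-04]), 'ft_force': array([-0.43158188,  0.48353994, -1.17824364]), 'ft_torque': array([-0.00754235, -0.02581979, -0.01614452]), 'grasp_force': 0.0, 'grip_width': 0.08540483900803991}
```

View pics/scene.png

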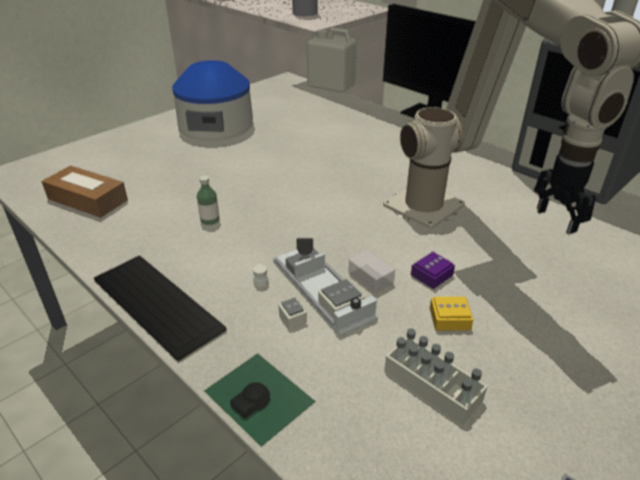

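View pics/side.png

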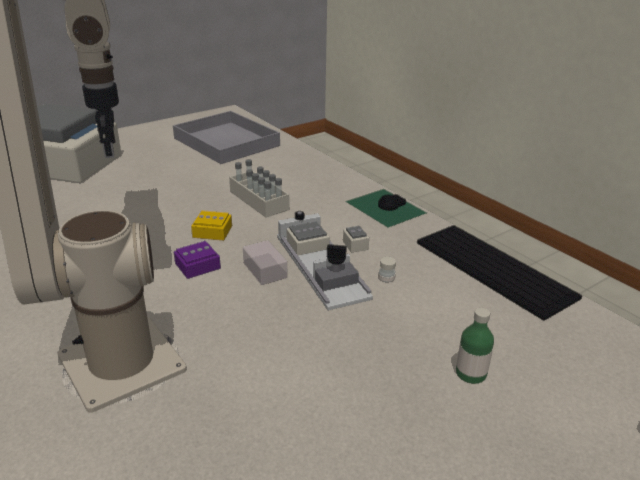

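Scene picture: the dock runs from (285,255) to (365,315), with the black wing knob at (305,246), the white/grey cartridge at (340,292) and the end stop with its cap at (356,303). Look-alikes are the purple (433,268) and yellow (452,313) cartridges and the small spare (292,313). The one meant is the white one lying in the dock. The side view agrees: knob (336,253), cartridge (307,236), cap (299,215).

```bash
python3 - <<'E'
from h import *
S=np.load("scene.npy");D=np.load("side.npy")
for n,W,px in(("scene",S,[(305,246),(340,292),(356,302),(292,308)]),("side",D,[(336,253),(307,230),(299,215),(335,275)])):
    for u,v in px: print(n,u,v,W[v,u].round(4))
def comp(W,seed,lo,hi,name):
    m=((W[...,2]>lo)&(W[...,2]<hi)).astype(np.uint8)
    _,l=cv2.connectedComponents(m,connectivity=4);k=l[seed[1],seed[0]]
    return W[l==k]
for n,W,box in(("scene",S,(270,230,380,335)),("side",D,(270,205,375,310))):
    x0,y0,x1,y1=box;A=W[y0:y1,x0:x1].reshape(-1,3)
    k=A[(A[:,2]>.078)&(A[:,2]<.115)]
    print(n,"knob n",len(k),k.mean(0).round(4),k.max(0).round(4),k.min(0).round(4))
    kt=k[k[:,2]>.104];print(" top",len(kt),kt.mean(0).round(4),cv2.minAreaRect(kt[:,:2].astype(np.float32)*1000))
    b=A[(A[:,2]>.009)&(A[:,2]<.024)]
    print(" bed",len(b),cv2.minAreaRect(b[:,:2].astype(np.float32)*1000))
x0,y0,x1,y1=270,230,380,335
a=cv2.imread("pics/scene.png")[225:340,265:400];b=cv2.imread("pics/side.png")[195:310,265:400]
cv2.imwrite("pics/crop.png",np.hstack([cv2.resize(i,(400,341),interpolation=cv2.INTER_CUBIC) for i in(a,b)]))
E
```

```text
scene 305 246 [ 0.5086 -0.0251  0.0881]
scene 340 292 [0.5489 0.1393 0.056 ]
scene 356 302 [0.5633 0.2035 0.0743]
scene 292 308 [0.6633 0.0899 0.0462]
side 336 253 [ 0.4979 -0.037   0.094 ]
side 307 230 [0.5384 0.1353 0.0588]
side 299 215 [0.5525 0.1917 0.072 ]
side 335 275 [ 0.4879 -0.0485  0.0443]
scene knob n 207 [ 0.5102 -0.0263  0.0949] [0.5656 0.2023 0.1115] [ 0.4881 -0.0495  0.0781]
 top 56 [ 0.5083 -0.0288  0.1076] ((508.7386169433594, -28.088172912597656), (16.705936431884766, 41.86830139160156), 48.142112731933594)
 bed 1962 ((518.8961181640625, 67.14125061035156), (338.9388427734375, 263.6689758300781), 52.727725982666016)
side knob n 308 [ 0.4987 -0.0353  0.0948] [0.5615 0.1956 0.1127] [ 0.4802 -0.0525  0.078 ]
 top 92 [ 0.5006 -0.0337  0.1079] ((501.3630676269531, -33.3798942565918), (16.52081871032715, 42.4729118347168), 46.39655685424805)
 bed 2110 ((554.2825927734375, 101.65817260742188), (478.2504577636719, 250.65664672851562), 58.0294189453125)
```

View pics/crop.png

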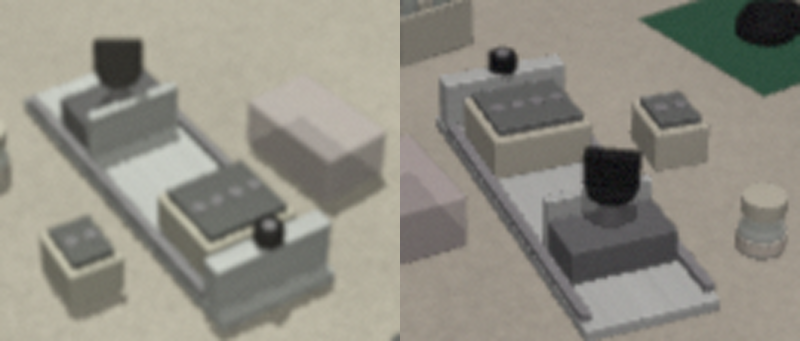

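The crop confirms it: the white cartridge with the grey top and four dots lies in the dock, between the fence with its wing knob and the end stop with the small cap.

```bash
cat >> h.py <<'E'
from scipy.spatial.transform import Rotation as Ro
def tool():
    o=bot.get_obs();return np.array(o["eef_pos"]),Ro.from_quat(o["tool_rot"]).as_matrix(),o
def plan(target,ydir=None):
    p,R,o=tool();d=R.T@(np.array(target)-p)
    print("delta mm",(d*1000).round(1),"norm",(d/.3).round(4))
    if ydir is not None:
        y=R.T@np.array([np.cos(ydir),np.sin(ydir),0]);a=np.arctan2(y[1],y[0])-np.pi/2;a=(a+np.pi/2)%np.pi-np.pi/2
        print("yaw rad",a,"norm",a/(np.pi/4),"j6",o["joint_pos"][5])
E
python3 - <<'E'
from h import *
T=[]
for n,box in(("scene",(285,230,330,265)),("side",(320,240,355,268))):
    W=np.load(n+".npy");x0,y0,x1,y1=box;A=W[y0:y1,x0:x1].reshape(-1,3)
    k=A[(A[:,2]>.104)&(A[:,2]<.115)];c=k.mean(0);w,v=np.linalg.eigh(np.cov((k-c)[:,:2].T));print(n,c,v[:,1],np.degrees(np.arctan2(v[1,1],v[0,1])))
for n,box in(("scene",(340,290,375,320)),("side",(290,208,310,222))):
    W=np.load(n+".npy");x0,y0,x1,y1=box;A=W[y0:y1,x0:x1].reshape(-1,3);k=A[(A[:,2]>.068)];print("cap",n,k.mean(0),len(k),k[:,2].max())
    box=(270,250,380,335) if n=="scene" else (270,205,375,310)
    x0,y0,x1,y1=box;A=W[y0:y1,x0:x1].reshape(-1,3);
    k=A[(A[:,2]>.0555)&(A[:,2]<.064)];print("z60",n,cv2.minAreaRect(k[:,:2].astype(np.float32)*1000))
    k=A[(A[:,2]>.055)&(A[:,2]<.061)&(A[:,1]>.09)&(A[:,1]<.185)];print("cart",n,k.mean(0),cv2.minAreaRect(k[:,:2].astype(np.float32)*1000))
p,R,o=tool();print(R.round(3))
plan([.505,-.031,.23])
E
```

```text
scene [ 0.50834903 -0.02876052  0.10764723] [-0.70760443  0.70660878] 135.0403377651511
side [ 0.50059626 -0.03372845  0.10789565] [-0.72499542  0.68875368] 136.46846703478377
cap scene [0.5618211  0.19970046 0.07322935] 78 0.07819909671908998
z60 scene ((494.67425537109375, 102.54463195800781), (251.70416259765625, 187.52749633789062), 73.87275695800781)
cart scene [0.54834761 0.14134585 0.05748069] ((514.4628295898438, 137.19253540039062), (207.21395874023438, 85.07008361816406), 3.6731085777282715)
cap side [0.55442542 0.19381341 0.0737927 ] 58 0.07928691157737756
z60 side ((500.3349914550781, 92.42310333251953), (261.1224060058594, 160.42547607421875), 72.87407684326172)
cart side [0.54310945 0.13865066 0.05812182] ((513.9559326171875, 145.16053771972656), (95.87254333496094, 187.6204376220703), 84.85418701171875)
[[-0.93   0.367 -0.001]
 [ 0.367  0.93  -0.002]
 [-0.    -0.002 -1.   ]]
delta mm [-481.1 -342.9    1.1] norm [-1.6038 -1.1431  0.0038]
```

Request:
jog_arm --deltas '[{"delta_pos": [-0.9, -0.64, 0], "yaw": -1, "fingers": 1}, {"delta_pos": [-0.9, -0.64, 0], "yaw": -1, "fingers": 1}, {"delta_pos": [-0.9, -0.64, 0], "yaw": -1, "fingers": 1}, {"delta_pos": [-0.9, -0.64, 0], "yaw": -1, "fingers": 1}, {"delta_pos": [-0.9, -0.64, 0], "yaw": -1, "fingers": 1}, {"delta_pos": [-0.9, -0.64, 0], "yaw": -1, "fingers": 1}, {"delta_pos": [-0.9, -0.64, 0], "yaw": -1, "fingers": 1}, {"delta_pos": [-0.9, -0.64, 0], "yaw": -1, "fingers": 1}]'

```text
clock: 0.9
eef_pos: [0.3653, 0.1842, 0.2311]
tool_rot: [-0.201, 0.979, -0.001, -0.0]
ft_force: [-0.7, 1.4, 1.0]
grip_width: 0.0856
grasp_force: 0.0
```

```bash
python3 -c "
from h import *
plan([.505,-.031,.23],np.radians(45.5));print(tool()[2]['joint_pos'])"
```

```text
delta mm [ -43.4 -252.9    1.3] norm [-0.1446 -0.843   0.0044]
yaw rad 1.1823553221016114 norm 1.5054215520278524 j6 0.06222950957343671
[ 4.67912634e-01  6.11306009e-02 -2.10002472e-01  1.30020519e+00
 -1.10791353e-03  6.22295096e-02]
```

Request:
jog_arm --deltas '[{"delta_pos": [-0.145, -0.843, 0], "yaw": -1, "fingers": 1}, {"delta_pos": [-0.145, -0.843, 0], "yaw": -1, "fingers": 1}, {"delta_pos": [-0.145, -0.843, 0], "yaw": -1, "fingers": 1}, {"delta_pos": [-0.145, -0.843, 0], "yaw": -1, "fingers": 1}, {"delta_pos": [-0.145, -0.843, 0], "yaw": -1, "fingers": 1}, {"delta_pos": [-0.145, -0.843, 0], "yaw": -1, "fingers": 1}, {"delta_pos": [-0.145, -0.843, 0], "yaw": -1, "fingers": 1}]'

```text
clock: 1.6
eef_pos: [0.5067, -0.0313, 0.2303]
tool_rot: [-0.561, 0.828, -0.001, -0.0]
ft_force: [-0.2, 0.3, -1.6]
grip_width: 0.0854
grasp_force: 0.0
```

Request:
jog_arm --deltas '[{"delta_pos": [0, 0, 0], "yaw": -1, "fingers": 1}, {"delta_pos": [0, 0, 0], "yaw": -1, "fingers": 1}, {"delta_pos": [0, 0, 0], "yaw": -1, "fingers": 1}, {"delta_pos": [0, 0, 0], "yaw": -1, "fingers": 1}, {"delta_pos": [0, 0, 0], "yaw": -1, "fingers": 1}, {"delta_pos": [0, 0, 0], "yaw": -1, "fingers": 1}]'

```text
clock: 2.2
eef_pos: [0.5041, -0.0265, 0.2309]
tool_rot: [0.837, -0.547, -0.001, 0.0]
ft_force: [-0.2, -0.3, -0.1]
grip_width: 0.0854
grasp_force: 0.0
```

Request:
jog_arm --deltas '[{"delta_pos": [0, 0, 0], "yaw": -0.494, "fingers": 1}, {"delta_pos": [0, 0, 0], "yaw": -0.494, "fingers": 1}, {"delta_pos": [0, 0, 0], "yaw": -0.494, "fingers": 1}, {"delta_pos": [0, 0, 0], "yaw": -0.494, "fingers": 1}]'

```text
clock: 2.6
eef_pos: [0.5042, -0.0266, 0.2309]
tool_rot: [0.926, -0.377, -0.001, 0.0]
ft_force: [0.9, 0.0, -0.1]
grip_width: 0.0855
grasp_force: 0.0
```

```bash
python3 - <<'E'
from h import *
a,W,c=cam("wrist");save("w1",a);np.save("w1.npy",W)
plan([.505,-.031,.23],np.radians(45.5))
A=W.reshape(-1,3);near=np.hypot(A[:,0]-.505,A[:,1]+.031)<.06
k=A[near&(A[:,2]>.1)&(A[:,2]<.118)]
print(len(k),k.mean(0) if len(k) else 0, cv2.minAreaRect(k[:,:2].astype(np.float32)*1000) if len(k) else 0)
E
```

```text
delta mm [3.6 2.6 1. ] norm [0.0118 0.0085 0.0033]
yaw rad 0.0015490997601075307 norm 0.0019723750733086623 j6 -2.4194417700508577
1134 [ 0.50414974 -0.03281723  0.10760348] ((503.5733337402344, -32.086612701416016), (13.713497161865234, 43.05746841430664), 46.26347732543945)
```

View pics/w1.png

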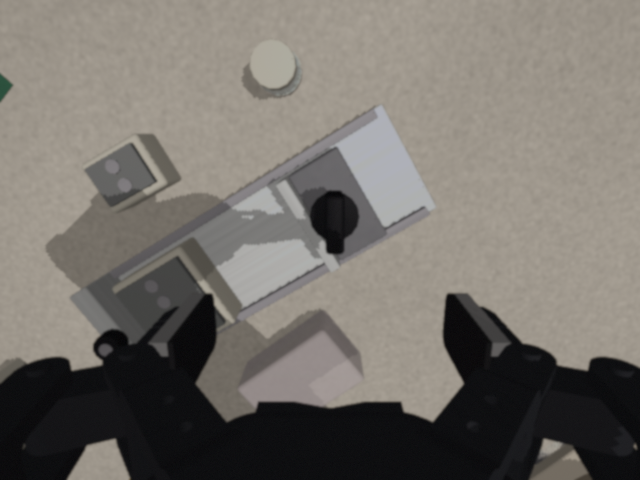

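The wrist view shows the wing at (335,220), lined up with the tool's x axis between the open fingers, the cap at (110,345) and the cartridge at (175,290).

```bash
python3 - <<'E'
from h import *
W=np.load("w1.npy")
plan([.5037,-.0322,.082],np.radians(46))
A=W[310:375,80:140].reshape(-1,3);A=A[(A[:,2]>.068)&(A[:,2]<.085)];print("cap",len(A),A.mean(0),cv2.minEnclosingCircle(A[:,:2].astype(np.float32)*1000))
A=W[170:280,260:345].reshape(-1,3);A=A[(A[:,2]>.056)&(A[:,2]<.064)];print("plate",len(A),A.mean(0),cv2.minAreaRect(A[:,:2].astype(np.float32)*1000))
A=W[235:340,100:245].reshape(-1,3);A=A[(A[:,2]>.054)&(A[:,2]<.0605)&(A[:,1]<.185)];print("cart",len(A),A.mean(0),cv2.minAreaRect(A[:,:2].astype(np.float32)*1000))
E
```

```text
delta mm [  3.6   4.2 149. ] norm [0.012  0.0142 0.4966]
yaw rad -0.007177544329045826 norm -0.009138733273830756 j6 -2.4194417700508577
cap 508 [0.56095668 0.19426166 0.07349629] ((557.7228393554688, 196.79165649414062), 13.53719425201416)
plate 1163 [ 0.51171006 -0.00822619  0.06005023] ((509.03515625, -7.581010818481445), (10.240523338317871, 89.67546081542969), 76.53307342529297)
cart 3347 [0.55969809 0.13418299 0.05711549] ((545.3880004882812, 147.72824096679688), (90.87327575683594, 76.02052307128906), 76.04859924316406)
```

Request:
jog_arm --deltas '[{"delta_pos": [0.012, 0.014, 0.13], "yaw": 0, "fingers": 1}, {"delta_pos": [0.012, 0.014, 0.25], "yaw": 0, "fingers": 1}, {"delta_pos": [0.012, 0.014, 0.38], "yaw": 0, "fingers": 1}, {"delta_pos": [0.012, 0.014, 0.46], "yaw": 0, "fingers": 1}, {"delta_pos": [0.012, 0.014, 0.497], "yaw": 0, "fingers": 1}, {"delta_pos": [0.012, 0.014, 0.497], "yaw": 0, "fingers": 1}]'

```text
clock: 3.25
eef_pos: [0.5031, -0.0325, 0.0808]
tool_rot: [0.926, -0.378, -0.002, 0.001]
ft_force: [-0.1, 0.3, 0.6]
grip_width: 0.0851
grasp_force: 0.0
```

Request:
jog_arm --deltas '[{"delta_pos": [0, 0, 0], "yaw": 0, "fingers": 0}, {"delta_pos": [0, 0, 0], "yaw": 0, "fingers": 0}, {"delta_pos": [0, 0, 0], "yaw": 0, "fingers": 0}, {"delta_pos": [0, 0, 0], "yaw": 0, "fingers": 0}, {"delta_pos": [0, 0, 0], "yaw": 0, "fingers": 0}, {"delta_pos": [0, 0, 0], "yaw": 0, "fingers": 0}, {"delta_pos": [0, 0, 0], "yaw": 0, "fingers": 0}, {"delta_pos": [0, 0, 0], "yaw": 0, "fingers": 0}]'

```text
clock: 4.05
eef_pos: [0.505, -0.0328, 0.0829]
tool_rot: [0.926, -0.377, 0.001, -0.0]
ft_force: [-0.6, 0.8, 6.2]
grip_width: 0.013
grasp_force: 60.3
```

```bash
python3 - <<'E'
from h import *
p,R,o=tool();print(p,o["ft_force"],o["ft_torque"],o["grip_width"],o["grasp_force"],o["joint_pos"])
d=np.array([.231,.973,0]);print(R.T@d)
E
```

```text
[ 0.5049567  -0.03277932  0.08293834] [-0.5716406   0.77748224  6.23467102] [ 0.00271001  0.18697991 -0.03709688] 0.012961097233580025 60.31822443008423 [-6.48522737e-02  3.67375074e-01 -2.29110092e-01  9.72984157e-01
  4.68712405e-05 -2.43325562e+00]
[-5.14240400e-01 -8.57698513e-01  2.68427935e-04]
```

Request:
jog_arm --deltas '[{"delta_pos": [-0.016, -0.027, 0], "yaw": 0, "fingers": 0}, {"delta_pos": [-0.032, -0.054, 0], "yaw": 0, "fingers": 0}, {"delta_pos": [-0.048, -0.08, 0], "yaw": 0, "fingers": 0}, {"delta_pos": [-0.064, -0.107, 0], "yaw": 0, "fingers": 0}, {"delta_pos": [-0.08, -0.134, 0], "yaw": 0, "fingers": 0}, {"delta_pos": [-0.096, -0.161, 0], "yaw": 0, "fingers": 0}, {"delta_pos": [-0.113, -0.188, 0], "yaw": 0, "fingers": 0}, {"delta_pos": [-0.129, -0.2145, 0], "yaw": 0, "fingers": 0}, {"delta_pos": [-0.129, -0.2145, 0], "yaw": 0, "fingers": 0}]'

```text
clock: 4.95
eef_pos: [0.5224, 0.0404, 0.083]
tool_rot: [0.926, -0.377, 0.001, 0.0]
ft_force: [-1.4, -0.1, 5.8]
grip_width: 0.0127
grasp_force: 60.5
```

```bash
cat >> h.py <<'E'
def st():
    p,R,o=tool();d=np.array([.231,.973,0]);n=np.array([-.973,.231,0])
    q=p-np.array([.505,-.0328,.083]);f=np.array(o["ft_force"])
    print("along %.1f lat %.1f mm; F along %.2f lat %.2f z %.2f; T"%(q@d*1e3,q@n*1e3,f@d,f@n,f[2]),np.round(o["ft_torque"],3),"yaw",np.arctan2(R[1,1],R[0,1]).round(4),"j6",o["joint_pos"][5].round(4),"tau6",np.round(o["tau"][5],4),"dir",(R.T@d).round(3),"grip",round(o["grip_width"],4),"t",o["clock"])
E
python3 -c "
from h import *
st()"
```

```text
along 75.3 lat -0.0 mm; F along -0.44 lat 1.35 z 5.81; T [-0.147  0.168  0.028] yaw -2.3435 j6 -2.2909 tau6 0.0437 dir [-0.514 -0.858 -0.001] grip 0.0127 t 4.95
```

Request:
jog_arm --deltas '[{"delta_pos": [-0.007, -0.0115, 0], "yaw": 0, "fingers": 0}, {"delta_pos": [-0.014, -0.023, 0], "yaw": 0, "fingers": 0}, {"delta_pos": [-0.0205, -0.0345, 0], "yaw": 0, "fingers": 0}, {"delta_pos": [-0.0275, -0.046, 0], "yaw": 0, "fingers": 0}, {"delta_pos": [-0.0345, -0.0575, 0], "yaw": 0, "fingers": 0}, {"delta_pos": [-0.041, -0.0685, 0], "yaw": 0, "fingers": 0}, {"delta_pos": [-0.048, -0.08, 0], "yaw": 0, "fingers": 0}]'

```text
clock: 5.65
eef_pos: [0.5285, 0.0661, 0.0829]
tool_rot: [0.926, -0.378, 0.001, 0.001]
ft_force: [-1.0, -4.0, 6.7]
grip_width: 0.0127
grasp_force: 60.6
```

```bash
python3 -c "
from h import *
st()"
```

```text
along 101.7 lat -0.1 mm; F along -4.07 lat 0.03 z 6.70; T [-0.975  0.273  0.027] yaw -2.3451 j6 -2.2409 tau6 -0.0263 dir [-0.515 -0.857 -0.003] grip 0.0127 t 5.65
```

Request:
jog_arm --deltas '[{"delta_pos": [-0.0035, -0.006, 0], "yaw": 0, "fingers": 0}, {"delta_pos": [-0.007, -0.0115, 0], "yaw": 0, "fingers": 0}, {"delta_pos": [-0.0105, -0.0175, 0], "yaw": 0, "fingers": 0}]'

```text
clock: 5.95
eef_pos: [0.5299, 0.0717, 0.083]
tool_rot: [0.926, -0.378, 0.001, 0.002]
ft_force: [-0.7, -4.8, 6.6]
grip_width: 0.0128
grasp_force: 60.7
```

```bash
python3 -c "
from h import *
st()"
```

```text
along 107.4 lat -0.1 mm; F along -4.82 lat -0.38 z 6.64; T [-1.16   0.334  0.023] yaw -2.3452 j6 -2.2304 tau6 0.0069 dir [-0.515 -0.857 -0.004] grip 0.0128 t 5.95
```

Request:
jog_arm --deltas '[{"delta_pos": [-0.0026, -0.0043, 0], "yaw": 0, "fingers": 0}, {"delta_pos": [-0.0052, -0.0086, 0], "yaw": 0, "fingers": 0}, {"delta_pos": [-0.0077, -0.013, 0], "yaw": 0, "fingers": 0}]'

```text
clock: 6.25
eef_pos: [0.5309, 0.076, 0.0829]
tool_rot: [0.926, -0.378, 0.001, 0.002]
ft_force: [-1.6, -5.8, 6.7]
grip_width: 0.0131
grasp_force: 60.7
```

```bash
python3 -c "
from h import *
st()"
```

```text
along 111.9 lat -0.1 mm; F along -6.01 lat 0.21 z 6.66; T [-1.101  0.344  0.054] yaw -2.3453 j6 -2.2226 tau6 0.0152 dir [-0.515 -0.857 -0.004] grip 0.0131 t 6.25
```

Request:
jog_arm --deltas '[{"delta_pos": [-0.0017, -0.0029, 0], "yaw": 0, "fingers": 0}, {"delta_pos": [-0.0034, -0.0057, 0], "yaw": 0, "fingers": 0}]'

```text
clock: 6.45
eef_pos: [0.5314, 0.078, 0.0829]
tool_rot: [0.926, -0.378, 0.001, 0.002]
ft_force: [-1.4, -4.4, 7.1]
grip_width: 0.013
grasp_force: 60.6
```

```bash
python3 -c "
from h import *
st()"
```

```text
along 113.9 lat -0.1 mm; F along -4.58 lat 0.34 z 7.09; T [-1.119  0.305  0.005] yaw -2.3452 j6 -2.2191 tau6 0.0213 dir [-0.515 -0.857 -0.004] grip 0.013 t 6.45
```

Request:
jog_arm --deltas '[{"delta_pos": [-0.0017, -0.0029, 0], "yaw": 0, "fingers": 0}, {"delta_pos": [-0.0034, -0.0057, 0], "yaw": 0, "fingers": 0}]'

```text
clock: 6.65
eef_pos: [0.5318, 0.0799, 0.0829]
tool_rot: [0.926, -0.378, 0.001, 0.002]
ft_force: [-0.7, -4.8, 5.4]
grip_width: 0.0127
grasp_force: 60.7
```

```bash
python3 -c "
from h import *
st()"
```

```text
along 115.9 lat -0.1 mm; F along -4.87 lat -0.43 z 5.45; T [-1.101  0.319  0.046] yaw -2.3453 j6 -2.2157 tau6 0.0224 dir [-0.515 -0.857 -0.004] grip 0.0127 t 6.65
```

Request:
jog_arm --deltas '[{"delta_pos": [-0.0017, -0.0029, 0], "yaw": 0, "fingers": 0}]'

```text
clock: 6.75
eef_pos: [0.5319, 0.0804, 0.0829]
tool_rot: [0.926, -0.378, 0.001, 0.002]
ft_force: [-2.2, -7.5, 7.0]
grip_width: 0.0131
grasp_force: 60.7
```

```bash
python3 -c "
from h import *
st()"
```

```text
along 116.4 lat -0.1 mm; F along -7.83 lat 0.40 z 6.98; T [-1.731  0.45   0.039] yaw -2.3455 j6 -2.214 tau6 0.0256 dir [-0.516 -0.857 -0.005] grip 0.0131 t 6.75
```

Request:
jog_arm --deltas '[{"delta_pos": [-0.0009, -0.0014, 0], "yaw": 0, "fingers": 0}, {"delta_pos": [-0.0009, -0.0014, 0], "yaw": 0, "fingers": 0}]'

```text
clock: 6.95
eef_pos: [0.5319, 0.0804, 0.0829]
tool_rot: [0.926, -0.378, 0.001, 0.003]
ft_force: [-2.3, -6.5, 6.4]
grip_width: 0.013
grasp_force: 60.7
```

```bash
python3 - <<'E'
from h import *
st()
a,W,c=cam("scene");b,_,_=cam("side");
cv2.imwrite("pics/snug.png",np.hstack([cv2.resize(cv2.cvtColor(i,cv2.COLOR_RGB2BGR),(400,341),interpolation=cv2.INTER_CUBIC) for i in(a[225:340,275:410],b[195:310,250:385])]))
E
```

```text
along 116.4 lat -0.1 mm; F along -6.86 lat 0.77 z 6.39; T [-1.71   0.441  0.06 ] yaw -2.3458 j6 -2.2132 tau6 0.0472 dir [-0.516 -0.857 -0.006] grip 0.013 t 6.95
```

View pics/snug.png

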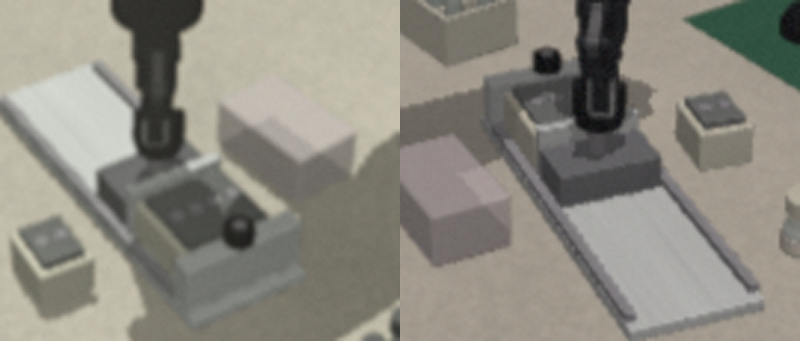

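The picture shows the fence plate, cartridge and end stop closed up with no gap: left crop plate (195,175), cartridge (205,205), stop (240,260). The arm stopped advancing and the force rose, so the cartridge is snug. Next I turn the knob.

Request:
jog_arm --deltas '[{"delta_pos": [0, 0, 0], "yaw": 0.13, "fingers": 0}, {"delta_pos": [0, 0, 0], "yaw": 0.26, "fingers": 0}, {"delta_pos": [0, 0, 0], "yaw": 0.38, "fingers": 0}, {"delta_pos": [0, 0, 0], "yaw": 0.38, "fingers": 0}]'

```text
clock: 7.45
eef_pos: [0.5312, 0.0798, 0.0829]
tool_rot: [0.859, -0.512, 0.001, 0.003]
ft_force: [-3.0, -8.6, 9.2]
grip_width: 0.0126
grasp_force: 61.0
```

```bash
python3 -c "
from h import *
st()"
```

```text
along 115.6 lat 0.6 mm; F along -9.10 lat 0.94 z 9.22; T [-1.942  0.817  0.009] yaw -2.6463 j6 -1.9131 tau6 0.3486 dir [-0.746 -0.666 -0.007] grip 0.0126 t 7.45
```

Request:
jog_arm --deltas '[{"delta_pos": [0, 0, 0], "yaw": 0.06, "fingers": 0}, {"delta_pos": [0, 0, 0], "yaw": 0.12, "fingers": 0}]'

```text
clock: 7.65
eef_pos: [0.5309, 0.0797, 0.0829]
tool_rot: [0.834, -0.552, 0.001, 0.003]
ft_force: [-4.7, -8.8, 10.5]
grip_width: 0.0124
grasp_force: 61.1
```

```bash
python3 -c "
from h import *
st()"
```

```text
along 115.4 lat 0.8 mm; F along -9.63 lat 2.50 z 10.46; T [-2.02   0.997  0.035] yaw -2.7409 j6 -1.8186 tau6 -0.3444 dir [-0.806 -0.592 -0.007] grip 0.0124 t 7.65
```

Request:
jog_arm --deltas '[{"delta_pos": [0, 0, 0], "yaw": 0.06, "fingers": 0}, {"delta_pos": [0, 0, 0], "yaw": 0.12, "fingers": 0}]'

```text
clock: 7.85
eef_pos: [0.5306, 0.0796, 0.0829]
tool_rot: [0.807, -0.591, 0.001, 0.004]
ft_force: [-4.8, -9.4, 11.1]
grip_width: 0.013
grasp_force: 61.2
```

```bash
python3 -c "
from h import *
st()"
```

```text
along 115.2 lat 1.1 mm; F along -10.23 lat 2.48 z 11.05; T [-2.048  1.109  0.064] yaw -2.8352 j6 -1.7243 tau6 -0.3379 dir [-0.858 -0.514 -0.008] grip 0.013 t 7.85
```

Request:
jog_arm --deltas '[{"delta_pos": [0, 0, 0], "yaw": 0.06, "fingers": 0}, {"delta_pos": [0, 0, 0], "yaw": 0.12, "fingers": 0}]'

```text
clock: 8.05
eef_pos: [0.5303, 0.0795, 0.0829]
tool_rot: [0.778, -0.628, 0.001, 0.004]
ft_force: [-5.7, -9.6, 11.0]
grip_width: 0.0127
grasp_force: 61.3
```

```bash
python3 -c "
from h import *
st()"
```

```text
along 115.1 lat 1.3 mm; F along -10.69 lat 3.33 z 11.02; T [-2.168  1.407  0.103] yaw -2.9295 j6 -1.6301 tau6 -0.338 dir [-0.903 -0.431 -0.008] grip 0.0127 t 8.05
```

The grip sits about 3 mm off the knob's axis, which builds up side load. I relieve that and follow the arc from here.

Request:
jog_arm --deltas '[{"delta_pos": [0, 0.0025, 0], "yaw": 0, "fingers": 0}, {"delta_pos": [0, 0.0048, 0], "yaw": 0, "fingers": 0}, {"delta_pos": [0, 0.0048, 0], "yaw": 0, "fingers": 0}]'

```text
clock: 8.35
eef_pos: [0.5301, 0.0795, 0.0829]
tool_rot: [0.779, -0.628, 0.002, 0.003]
ft_force: [-2.4, -8.3, 8.7]
grip_width: 0.0128
grasp_force: 60.9
```

```bash
python3 -c "
from h import *
st()"
```

```text
along 115.0 lat 1.5 mm; F along -8.67 lat 0.43 z 8.68; T [-1.972  0.6    0.044] yaw -2.9276 j6 -1.632 tau6 -0.0041 dir [-0.902 -0.432 -0.007] grip 0.0128 t 8.35
```

Request:
jog_arm --deltas '[{"delta_pos": [0, 0.0005, 0], "yaw": 0.06, "fingers": 0}, {"delta_pos": [0, 0.001, 0], "yaw": 0.12, "fingers": 0}]'

```text
clock: 8.55
eef_pos: [0.5298, 0.0794, 0.0829]
tool_rot: [0.748, -0.664, 0.002, 0.003]
ft_force: [-2.4, -9.6, 7.6]
grip_width: 0.0128
grasp_force: 60.9
```

```bash
python3 -c "
from h import *
st()"
```

```text
along 114.9 lat 1.8 mm; F along -9.86 lat 0.17 z 7.63; T [-1.995  0.626  0.008] yaw -3.0237 j6 -1.536 tau6 -0.3586 dir [-0.939 -0.344 -0.007] grip 0.0128 t 8.55
```

Request:
jog_arm --deltas '[{"delta_pos": [0, 0.0005, 0], "yaw": 0.06, "fingers": 0}, {"delta_pos": [0, 0.001, 0], "yaw": 0.12, "fingers": 0}]'

```text
clock: 8.75
eef_pos: [0.5295, 0.0794, 0.0829]
tool_rot: [0.715, -0.699, 0.002, 0.003]
ft_force: [-3.3, -8.9, 8.9]
grip_width: 0.0126
grasp_force: 60.9
```

```bash
python3 -c "
from h import *
st()"
```

```text
along 114.8 lat 2.1 mm; F along -9.41 lat 1.19 z 8.88; T [-2.014  0.665  0.03 ] yaw -3.118 j6 -1.4417 tau6 -0.3548 dir [-0.967 -0.254 -0.007] grip 0.0126 t 8.75
```

Request:
jog_arm --deltas '[{"delta_pos": [0, 0.0005, 0], "yaw": 0.06, "fingers": 0}, {"delta_pos": [0, 0.001, 0], "yaw": 0.12, "fingers": 0}]'

```text
clock: 8.95
eef_pos: [0.5291, 0.0794, 0.0829]
tool_rot: [-0.682, 0.732, -0.002, -0.003]
ft_force: [-2.9, -8.2, 8.2]
grip_width: 0.0125
grasp_force: 60.9
```

```bash
python3 -c "
from h import *
st()"
```

```text
along 114.7 lat 2.4 mm; F along -8.70 lat 0.96 z 8.24; T [-1.962  0.635  0.047] yaw 3.071 j6 -1.3474 tau6 -0.3577 dir [-0.987 -0.162 -0.007] grip 0.0125 t 8.95
```

Request:
jog_arm --deltas '[{"delta_pos": [0, 0.0005, 0], "yaw": 0.06, "fingers": 0}, {"delta_pos": [0, 0.001, 0], "yaw": 0.12, "fingers": 0}]'

```text
clock: 9.15
eef_pos: [0.5288, 0.0794, 0.0829]
tool_rot: [-0.646, 0.763, -0.003, -0.002]
ft_force: [-2.9, -8.6, 9.1]
grip_width: 0.0131
grasp_force: 60.9
```

```bash
python3 -c "
from h import *
st()"
```

```text
along 114.7 lat 2.8 mm; F along -9.02 lat 0.89 z 9.11; T [-1.931  0.664  0.028] yaw 2.9768 j6 -1.253 tau6 -0.3607 dir [-0.998 -0.068 -0.007] grip 0.0131 t 9.15
```

Request:
jog_arm --deltas '[{"delta_pos": [0, 0.0005, 0], "yaw": 0.06, "fingers": 0}, {"delta_pos": [0, 0.001, 0], "yaw": 0.12, "fingers": 0}]'

```text
clock: 9.35
eef_pos: [0.5285, 0.0795, 0.0829]
tool_rot: [-0.61, 0.793, -0.003, -0.002]
ft_force: [-3.1, -9.4, 8.3]
grip_width: 0.0131
grasp_force: 61.0
```

```bash
python3 -c "
from h import *
st()"
```

```text
along 114.7 lat 3.1 mm; F along -9.91 lat 0.88 z 8.30; T [-1.989  0.688  0.034] yaw 2.8826 j6 -1.1586 tau6 -0.3637 dir [-1.     0.026 -0.007] grip 0.0131 t 9.35
```

Request:
jog_arm --deltas '[{"delta_pos": [0, 0.0005, 0], "yaw": 0.06, "fingers": 0}, {"delta_pos": [0, 0.001, 0], "yaw": 0.12, "fingers": 0}]'

```text
clock: 9.55
eef_pos: [0.5282, 0.0796, 0.0829]
tool_rot: [-0.572, 0.82, -0.003, -0.002]
ft_force: [-3.1, -8.9, 9.4]
grip_width: 0.0131
grasp_force: 61.0
```

```bash
python3 -c "
from h import *
st()"
```

```text
along 114.7 lat 3.4 mm; F along -9.38 lat 0.92 z 9.38; T [-1.902  0.725  0.054] yaw 2.7883 j6 -1.0642 tau6 -0.3668 dir [-0.993  0.12  -0.007] grip 0.0131 t 9.55
```

Request:
jog_arm --deltas '[{"delta_pos": [0, 0.0005, 0], "yaw": 0.06, "fingers": 0}, {"delta_pos": [0, 0.001, 0], "yaw": 0.12, "fingers": 0}]'

```text
clock: 9.75
eef_pos: [0.5279, 0.0797, 0.0829]
tool_rot: [-0.533, 0.846, -0.003, -0.002]
ft_force: [-2.0, -8.0, 9.8]
grip_width: 0.0133
grasp_force: 61.0
```

```bash
python3 -c "
from h import *
st()"
```

```text
along 114.8 lat 3.7 mm; F along -8.24 lat 0.07 z 9.84; T [-1.939  0.698  0.094] yaw 2.6941 j6 -0.9696 tau6 -0.3698 dir [-0.977  0.213 -0.007] grip 0.0133 t 9.75
```

Request:
jog_arm --deltas '[{"delta_pos": [0, 0.0005, 0], "yaw": 0.06, "fingers": 0}, {"delta_pos": [0, 0.001, 0], "yaw": 0.12, "fingers": 0}]'

```text
clock: 9.95
eef_pos: [0.5276, 0.0799, 0.0829]
tool_rot: [-0.492, 0.871, -0.003, -0.002]
ft_force: [-2.9, -8.3, 9.3]
grip_width: 0.0131
grasp_force: 61.0
```

```bash
python3 -c "
from h import *
st()"
```

```text
along 114.9 lat 4.1 mm; F along -8.76 lat 0.93 z 9.29; T [-1.94   0.706  0.042] yaw 2.5998 j6 -0.875 tau6 -0.3727 dir [-0.953  0.304 -0.007] grip 0.0131 t 9.95
```

Request:
jog_arm --deltas '[{"delta_pos": [0, 0.0005, 0], "yaw": 0.06, "fingers": 0}, {"delta_pos": [0, 0.001, 0], "yaw": 0.12, "fingers": 0}]'

```text
clock: 10.15
eef_pos: [0.5273, 0.0801, 0.0829]
tool_rot: [-0.451, 0.893, -0.003, -0.002]
ft_force: [-3.7, -8.9, 9.9]
grip_width: 0.0127
grasp_force: 61.0
```

```bash
python3 -c "
from h import *
st()"
```

```text
along 115.0 lat 4.4 mm; F along -9.52 lat 1.53 z 9.86; T [-1.862  0.766  0.041] yaw 2.5056 j6 -0.7804 tau6 -0.3756 dir [-0.92   0.392 -0.007] grip 0.0127 t 10.15
```

Request:
jog_arm --deltas '[{"delta_pos": [0, 0.0005, 0], "yaw": 0.06, "fingers": 0}, {"delta_pos": [0, 0.001, 0], "yaw": 0.12, "fingers": 0}]'

```text
clock: 10.35
eef_pos: [0.527, 0.0803, 0.0829]
tool_rot: [-0.408, 0.913, -0.003, -0.002]
ft_force: [-3.3, -8.6, 8.1]
grip_width: 0.0127
grasp_force: 61.0
```

```bash
python3 -c "
from h import *
st()"
```

```text
along 115.1 lat 4.7 mm; F along -9.18 lat 1.25 z 8.10; T [-1.854  0.75  -0.032] yaw 2.4113 j6 -0.6857 tau6 -0.3783 dir [-0.879  0.477 -0.007] grip 0.0127 t 10.35
```

Request:
jog_arm --deltas '[{"delta_pos": [0, 0.0005, 0], "yaw": 0.06, "fingers": 0}, {"delta_pos": [0, 0.001, 0], "yaw": 0.12, "fingers": 0}]'

```text
clock: 10.55
eef_pos: [0.5267, 0.0805, 0.0829]
tool_rot: [-0.365, 0.931, -0.003, -0.002]
ft_force: [-3.6, -8.5, 7.9]
grip_width: 0.013
grasp_force: 61.0
```

```bash
python3 -c "
from h import *
st()"
```

```text
along 115.3 lat 5.0 mm; F along -9.06 lat 1.55 z 7.89; T [-1.8    0.803  0.026] yaw 2.3172 j6 -0.5911 tau6 -0.3811 dir [-0.83   0.557 -0.007] grip 0.013 t 10.55
```

Request:
jog_arm --deltas '[{"delta_pos": [0, 0.0005, 0], "yaw": 0.06, "fingers": 0}, {"delta_pos": [0, 0.001, 0], "yaw": 0.12, "fingers": 0}]'

```text
clock: 10.75
eef_pos: [0.5265, 0.0808, 0.0829]
tool_rot: [-0.32, 0.947, -0.003, -0.001]
ft_force: [-3.8, -8.5, 8.9]
grip_width: 0.0127
grasp_force: 61.0
```

```bash
python3 -c "
from h import *
st()"
```

```text
along 115.5 lat 5.3 mm; F along -9.14 lat 1.71 z 8.88; T [-1.792  0.76  -0.002] yaw 2.2229 j6 -0.4963 tau6 -0.3836 dir [-0.774  0.633 -0.007] grip 0.0127 t 10.75
```

Request:
jog_arm --deltas '[{"delta_pos": [0, 0.0005, 0], "yaw": 0.06, "fingers": 0}, {"delta_pos": [0, 0.001, 0], "yaw": 0.12, "fingers": 0}]'

```text
clock: 10.95
eef_pos: [0.5263, 0.0811, 0.0829]
tool_rot: [-0.275, 0.961, -0.003, -0.001]
ft_force: [-2.8, -7.2, 8.1]
grip_width: 0.0127
grasp_force: 61.0
```

```bash
python3 -c "
from h import *
st()"
```

```text
along 115.7 lat 5.5 mm; F along -7.66 lat 1.05 z 8.13; T [-1.798  0.782 -0.016] yaw 2.1287 j6 -0.4016 tau6 -0.3859 dir [-0.711  0.703 -0.006] grip 0.0127 t 10.95
```

Request:
jog_arm --deltas '[{"delta_pos": [0, 0.0005, 0], "yaw": 0.06, "fingers": 0}, {"delta_pos": [0, 0.001, 0], "yaw": 0.12, "fingers": 0}]'

```text
clock: 11.15
eef_pos: [0.5262, 0.0813, 0.0829]
tool_rot: [-0.23, 0.973, -0.003, -0.001]
ft_force: [-3.4, -8.2, 9.4]
grip_width: 0.013
grasp_force: 61.0
```

```bash
python3 -c "
from h import *
st()"
```

```text
along 115.9 lat 5.8 mm; F along -8.79 lat 1.44 z 9.39; T [-1.823  0.779  0.214] yaw 2.0349 j6 -0.3072 tau6 -0.108 dir [-0.642  0.767 -0.006] grip 0.013 t 11.15
```

Request:
jog_arm --deltas '[{"delta_pos": [0, 0.0005, 0], "yaw": 0.06, "fingers": 0}, {"delta_pos": [0, 0.001, 0], "yaw": 0.12, "fingers": 0}]'

```text
clock: 11.35
eef_pos: [0.5261, 0.0816, 0.0829]
tool_rot: [-0.184, 0.983, -0.003, -0.001]
ft_force: [-3.3, -8.6, 9.0]
grip_width: 0.0128
grasp_force: 61.0
```

```bash
python3 -c "
from h import *
st()"
```

```text
along 116.2 lat 6.0 mm; F along -9.10 lat 1.26 z 9.05; T [-1.785  0.773  0.313] yaw 1.941 j6 -0.2127 tau6 -0.1213 dir [-0.567  0.823 -0.006] grip 0.0128 t 11.35
```

```bash
cat >> h.py <<'E'
def avg(n=10):
    L=[]
    for _ in range(n):
        bot.camera("side");o=bot.get_obs();L.append([o["ft_torque"][2],o["tau"][5]])
    L=np.array(L);print("Tz,tau6 mean",L.mean(0).round(4),"sd",L.std(0).round(4));st()
E
python3 -c "
from h import *
avg()"
```

```text
Tz,tau6 mean [0.1533 0.1826] sd [0.0331 0.0797]
along 116.2 lat 6.0 mm; F along -9.10 lat 1.27 z 9.62; T [-1.796  0.741  0.142] yaw 1.9426 j6 -0.2143 tau6 0.1385 dir [-0.569  0.823 -0.006] grip 0.0129 t 11.85
```

Request:
jog_arm --deltas '[{"delta_pos": [0, 0.0005, 0], "yaw": 0.06, "fingers": 0}, {"delta_pos": [0, 0.001, 0], "yaw": 0.12, "fingers": 0}]'

```text
clock: 12.05
eef_pos: [0.5259, 0.082, 0.0829]
tool_rot: [-0.138, 0.99, -0.003, -0.001]
ft_force: [-4.6, -8.3, 9.4]
grip_width: 0.013
grasp_force: 61.0
```

```bash
python3 -c "
from h import *
st();avg()"
```

```text
along 116.5 lat 6.1 mm; F along -9.12 lat 2.55 z 9.44; T [-1.779  0.78   0.267] yaw 1.8469 j6 -0.118 tau6 -0.1109 dir [-0.487  0.873 -0.006] grip 0.013 t 12.05
Tz,tau6 mean [0.147  0.1997] sd [0.0359 0.0793]
along 116.5 lat 6.2 mm; F along -8.53 lat 1.75 z 8.53; T [-1.782  0.79   0.153] yaw 1.8484 j6 -0.1196 tau6 0.1558 dir [-0.489  0.872 -0.006] grip 0.0129 t 12.55
```

Request:
jog_arm --deltas '[{"delta_pos": [0, 0.0005, 0], "yaw": 0.06, "fingers": 0}, {"delta_pos": [0, 0.001, 0], "yaw": 0.12, "fingers": 0}]'

```text
clock: 12.75
eef_pos: [0.5258, 0.0823, 0.0829]
tool_rot: [-0.091, 0.996, -0.003, -0.001]
ft_force: [-3.9, -7.9, 9.8]
grip_width: 0.0128
grasp_force: 61.0
```

```bash
python3 -c "
from h import *
st();avg()"
```

```text
along 116.8 lat 6.3 mm; F along -8.57 lat 1.97 z 9.78; T [-1.765  0.824  0.344] yaw 1.7527 j6 -0.0233 tau6 -0.0937 dir [-0.403  0.915 -0.006] grip 0.0128 t 12.75
Tz,tau6 mean [0.18   0.2171] sd [0.0228 0.0793]
along 116.8 lat 6.3 mm; F along -8.36 lat 1.80 z 9.44; T [-1.814  0.806  0.178] yaw 1.7542 j6 -0.0248 tau6 0.1732 dir [-0.405  0.915 -0.006] grip 0.013 t 13.25
```

tau6 fits the bite model, 0.24 N m of jump plus 0.2 N m/rad, and puts the bite at tool yaw of about 2.083 rad. The knob is already about 0.33 rad past it, so I turn the remaining 0.45 rad.

Request:
jog_arm --deltas '[{"delta_pos": [0, 0.0005, 0], "yaw": 0.06, "fingers": 0}, {"delta_pos": [0, 0.001, 0], "yaw": 0.12, "fingers": 0}, {"delta_pos": [0, 0.0015, 0], "yaw": 0.18, "fingers": 0}, {"delta_pos": [-0.0002, 0.002, 0], "yaw": 0.24, "fingers": 0}, {"delta_pos": [-0.0003, 0.0025, 0], "yaw": 0.3, "fingers": 0}, {"delta_pos": [-0.0005, 0.003, 0], "yaw": 0.36, "fingers": 0}]'

```text
clock: 13.85
eef_pos: [0.5258, 0.0833, 0.0829]
tool_rot: [0.05, 0.999, -0.003, -0.0]
ft_force: [-2.8, -8.7, 8.5]
grip_width: 0.0125
grasp_force: 61.1
```

```bash
python3 -c "
from h import *
st()"
```

```text
along 117.8 lat 6.6 mm; F along -9.14 lat 0.73 z 8.52; T [-1.701  0.794  0.318] yaw 1.4702 j6 0.2611 tau6 -0.0343 dir [-0.132  0.991 -0.006] grip 0.0125 t 13.85
```

Request:
jog_arm --deltas '[{"delta_pos": [0, 0.0005, 0], "yaw": 0.06, "fingers": 0}, {"delta_pos": [0, 0.001, 0], "yaw": 0.12, "fingers": 0}]'

```text
clock: 14.05
eef_pos: [0.5259, 0.0836, 0.0829]
tool_rot: [0.097, 0.995, -0.003, -0.0]
ft_force: [-3.1, -7.3, 10.3]
grip_width: 0.0133
grasp_force: 61.1
```

```bash
python3 -c "
from h import *
st()"
```

```text
along 118.1 lat 6.6 mm; F along -7.84 lat 1.34 z 10.30; T [-1.69   0.818  0.397] yaw 1.376 j6 0.3558 tau6 -0.016 dir [-0.038  0.999 -0.006] grip 0.0133 t 14.05
```

Request:
jog_arm --deltas '[{"delta_pos": [0, 0.0005, 0], "yaw": 0.05, "fingers": 0}, {"delta_pos": [0, 0.001, 0], "yaw": 0.105, "fingers": 0}, {"delta_pos": [0, 0.001, 0], "yaw": 0.105, "fingers": 0}]'

```text
clock: 14.35
eef_pos: [0.5259, 0.0839, 0.0829]
tool_rot: [0.138, 0.99, -0.003, -0.0]
ft_force: [-2.9, -8.0, 9.7]
grip_width: 0.0128
grasp_force: 61.0
```

```bash
python3 -c "
from h import *
st()"
```

```text
along 118.4 lat 6.6 mm; F along -8.45 lat 0.96 z 9.72; T [-1.685  0.756  0.242] yaw 1.2946 j6 0.4377 tau6 0.4328 dir [ 0.043  0.999 -0.006] grip 0.0128 t 14.35
```

Request:
jog_arm --deltas '[{"delta_pos": [0, 0, 0], "yaw": 0, "fingers": 0.6}, {"delta_pos": [0, 0, 0], "yaw": 0, "fingers": 0.6}, {"delta_pos": [0, 0, 0], "yaw": 0, "fingers": 0.6}, {"delta_pos": [0, 0, 0], "yaw": 0, "fingers": 0.6}, {"delta_pos": [0, 0, 0], "yaw": 0, "fingers": 0.6}, {"delta_pos": [0, 0, 0], "yaw": 0, "fingers": 0.6}]'

```text
clock: 14.95
eef_pos: [0.5266, 0.0869, 0.0821]
tool_rot: [0.137, 0.991, 0.0, -0.0]
ft_force: [0.1, 0.4, 0.1]
grip_width: 0.0515
grasp_force: 0.0
```

Request:
jog_arm --deltas '[{"delta_pos": [0, 0, -0.1], "yaw": 0, "fingers": 0.6}, {"delta_pos": [0, 0, -0.2], "yaw": 0, "fingers": 0.6}, {"delta_pos": [0, 0, -0.33], "yaw": 0, "fingers": 0.6}, {"delta_pos": [0, 0, -0.47], "yaw": 0, "fingers": 0.6}, {"delta_pos": [0, 0, -0.5], "yaw": 0, "fingers": 0.6}, {"delta_pos": [0, 0, -0.5], "yaw": 0, "fingers": 0.6}]'

```text
clock: 15.55
eef_pos: [0.528, 0.0871, 0.2344]
tool_rot: [0.137, 0.991, 0.001, 0.002]
ft_force: [0.4, 0.5, -0.3]
grip_width: 0.0509
grasp_force: 0.0
```

```bash
python3 - <<'E'
from h import *
a,W,c=cam("wrist");save("w2",a)
st()
A=W.reshape(-1,3);near=np.hypot(A[:,0]-.529,A[:,1]-.083)<.05
k=A[near&(A[:,2]>.1)&(A[:,2]<.118)];r=cv2.minAreaRect(k[:,:2].astype(np.float32)*1000);print("knob",len(k),r)
c0=k.mean(0);w,v=np.linalg.eigh(np.cov((k-c0)[:,:2].T));print("wing dir",np.degrees(np.arctan2(v[1,1],v[0,1])))
E
```

```text
along 121.5 lat 6.4 mm; F along 0.34 lat 0.50 z -0.54; T [-0.021 -0.04   0.052] yaw 1.2964 j6 0.4378 tau6 0.0 dir [0.041 0.999 0.   ] grip 0.0513 t 15.6
knob 1098 ((529.471435546875, 81.70989990234375), (13.948321342468262, 43.57378005981445), 75.32748413085938)
wing dir 165.47462764996075
```

View pics/w2.png

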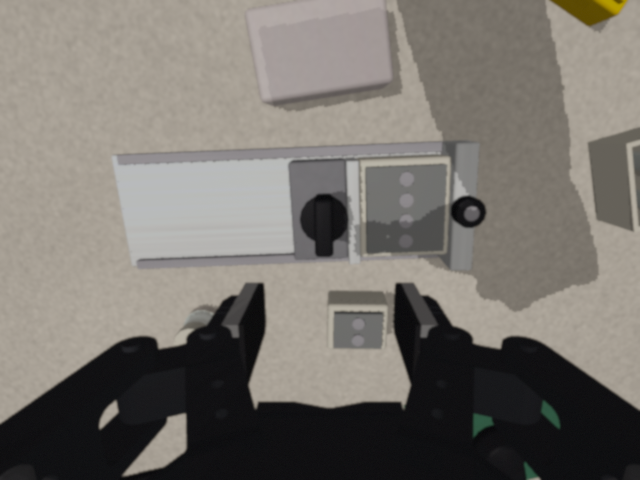

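The wrist view shows the fence (350,210) against the cartridge (405,205) and the cartridge against the stop (462,205). The wing (323,222) has stayed where it was left, and the spare and jar have not moved. The gripper is clear, so I'm handing in.

```bash
python3 -c "
from h import *
print(bot.job_done())"
```

```text
the job is handed in; nothing more can be done
None
```

I handed the job in: the fence holds the cartridge snug against the end stop, and the knob is turned about 1/8 turn past the bite (by feel, within roughly 0.03 rad). The gripper has let go and is clear, at about 16 s of the 67 s allowed.

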